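# Lay the filed shaft supports on their matching template boards

### The arm

A 6-joint arm with a two-finger parallel gripper is mounted at the origin on the work surface. World frame = base frame: x ahead of the robot, y to its left, z up, the work surface at z = 0. Lengths are in m, angles in rad, forces in N, time in s.
With the tool pointing down it reaches from about 0.3 to 0.875 m from the base axis. Payload 6.4 kg.
Tool frame: the origin (TCP) lies at the very end of the fingers, on their centre line; the grasp point (between the pads) lies 19 mm behind it (pinch_z is the distance from the TCP to the grasp point, in m); z points along the fingers, y is the line along which they close (so a half turn about z gives the same grasp; the last joint's range is limited). The gripper opens to 88 mm and grips with 3 to 60 N. Pads are 18 mm wide; open, the fingers measure 123 mm over their backs; the gripper's body (75 mm by 187 mm) begins 45 mm behind the grasp point.
Start: joints at [-1.351, 0.181, 1.607, -0, 1.354, -0.206], TCP at [0.238, -0.524, 0.239] pointing down, gripper open.
Joint ranges: [-2.99, 2.99], [-0.89, 2.07], [0.3, 2.58], [-1.14, 4.28], [0, 2.63], [-3.12, 3.12]. Speed limits (rad/s): [2.57, 2.57, 3.01, 3.14, 3.14, 3.14].

### API

Orientations are given as [roll, pitch, yaw] about the fixed x, y, z axes, in that order (R = Rz(yaw) Ry(pitch) Rx(roll)).
In Python, from plant import observe, snapshot, hand_in, boxes_of, trace, pinch_z gives the robot as it stands.
- The arm moves only by the shell command python3 -m creep 'ROWS' [OPENING] [FORCE]. ROWS is JSON, a list that holds one entry, the list of rows, each a list of 4 numbers: the shift along the world's x, y, z in m, then the turn about the world's z in rad. A call has exactly 10 rows; each row is the pose to reach, as a shift and turn from the pose commanded when the call began; what a row does not reach only later rows make up. A row lasts 1/8 s, in which the tool goes at most 62.5 mm and 10.7 degrees, less where a joint would pass 70% of its speed; a pose out of reach is approached as far as the arm can. A call with a gripper value outside its range is refused whole. OPENING is the finger opening in m, from 0 to 0.0881, set as the call begins (- or left out, the last holds). The fingers move at their own pace and stop on an object; FORCE is the grip in N (left out, the last holds). Time passes only in rows, so rows that repeat a pose let the fingers close, or fill a call up. It gives the time, the measured TCP pose, the force, the opening and the grip force at its end, in the units of the state.
- observe(): the state, without advancing time (a new reading comes with each control period).
- snapshot(name): name is "scene" or "top" or "wrist"; returns a dict with "image" (480x640x3 uint8, red, green, blue), "fov_y" (degrees; the focal length in pixels is half the picture's height over the tangent of half this angle, whatever the lens; pixels are square), "cx", "cy" (the principal point, pixels), "rvec" (rotation vector, rad) and "tvec" (3), from world to camera coordinates, as OpenCV has them; the wrist camera has in their place "T_tool_cam" (4x4, takes a point from camera to tool coordinates, whose origin is the TCP and whose axes are the flange's). Camera axes: x right, y down, z forward; pixel columns grow to the right and rows downward; lengths in m; the calibration is good to about 2 mm. A picture is of the moment at which its call begins: read the wrist's pose just before it. There is no depth.
- hand_in(): hands the job in; it is judged then, once.
Trained networks look in a picture, given as the dict that the camera call returned (one of the last four; its "shot" number tells which), for a name from the list of things; names that differ only in an ending like _2 or _b are one class to them, and where a whole thing is asked for, a point or a joint stands for the part that bears it (a point fixed in the world has none). Each returns a list of dicts, best first, with "score" (0 to 1); they miss things now and then, are a little off and sometimes report something else, mostly with a low value. They report only what shows in the picture. A call takes as long as a camera call. They do not tell look-alikes from the thing itself.
- boxes_of(picture, name): "uv" ([column, row] in pixels, amid what is visible of it).
- trace(picture, name): "pixels" (480x640 bool, what is visible of it) and "uv" ([column, row] in pixels, amid what is visible of it).
The state is a dict: "clock": time; "joint_positions": joint angles; "qvel": joint speeds; "joint_efforts": joint torques, N m; "tool_pos": TCP position; "tcp_rot": TCP orientation; "contact_force": force on the tool from outside, world axes, zero at the start; "torque": the same for the moment, N m; "finger_gap": finger opening in m; "grasp_force": force on a finger pad.
Only numpy, scipy, OpenCV 4.12 (cv2) and the standard library are available. Lean on these libraries where they do the work, as an engineer would, in place of code of your own. Each camera call takes 0.05 s, during which the arm holds its last target. There are 200 camera calls.

### The job

Four freshly filed aluminium shaft supports lie about the bench among four plywood template boards, each board marked with the dark outline of one support's foot. Lay each support upright and flat on the board whose outline it matches, centred and turned to fit the outline, and set it down gently rather than dropping it. Leave the file and the tin of rivets where they are.

Things in the scene. Friction and masses are not known exactly. Their poses are not given: they have to be found in the camera images.
- round_support: Loose bare-aluminium shaft support with a ROUND foot: disc 74 mm diameter, 10 mm thick, about 0.16 kg. Grip its central round boss: 34 mm diameter, from 10 to 38 mm above the underside, dark bore in its top. No direction (any yaw is right). Origin: centre of its underside; z up. Starts upright on the bench, any yaw.
- square_support: Loose bare-aluminium shaft support with a SQUARE foot: 62 x 62 mm, 10 mm thick, about 0.15 kg. Grip its central round boss: 34 mm diameter, from 10 to 38 mm above the underside, dark bore in its top. x and y along the foot's sides; the same every quarter turn. Origin: centre of its underside; z up. Starts upright on the bench, any yaw.
- oval_support: Loose bare-aluminium shaft support with a long two-bolt OVAL (lozenge) foot: 96 mm long along its x, 48 mm wide at the middle (y), ends rounded at 10 mm radius, 10 mm thick, about 0.14 kg. Grip its central round boss: 34 mm diameter, from 10 to 38 mm above the underside, dark bore in its top. The same every half turn. Origin: centre of its underside; z up. Starts upright on the bench, any yaw.
- pillow_support: Loose bare-aluminium pillow block with a narrow RECTANGULAR foot: 96 mm along its x, 36 mm along y, 10 mm thick, about 0.20 kg. On the middle of the foot stands a housing 40 mm along x and 28 mm along y (flat faces across y; grip it there), with an arched top 40 mm above the underside. The same every half turn. Origin: centre of its underside; z up. Starts upright on the bench, any yaw.
- round_board: Fixed flat plywood board, 112 mm (its x) by 84 mm (its y), 10 mm thick, with a dark silhouette in its middle: a disc 82 mm in diameter; no direction (the matching foot with a 4 mm margin). Flat top, no rim or recess. Origin: centre of the underside, so the top is 10 mm above the origin; the silhouette is centred on it. Lies on the bench, turned up to 0.5 rad.
- square_board: Fixed flat plywood board, 112 mm (its x) by 84 mm (its y), 10 mm thick, with a dark silhouette in its middle: a square, 70 x 70 mm, sides along x and y (the matching foot with a 4 mm margin). Flat top, no rim or recess. Origin: centre of the underside, so the top is 10 mm above the origin; the silhouette is centred on it. Lies on the bench, turned up to 0.5 rad.
- oval_board: Fixed flat plywood board, 112 mm (its x) by 84 mm (its y), 10 mm thick, with a dark silhouette in its middle: a lozenge with rounded ends, 104 mm along x, 56 mm wide along y (the matching foot with a 4 mm margin). Flat top, no rim or recess. Origin: centre of the underside, so the top is 10 mm above the origin; the silhouette is centred on it. Lies on the bench, turned up to 0.5 rad.
- pillow_board: Fixed flat plywood board, 112 mm (its x) by 84 mm (its y), 10 mm thick, with a dark silhouette in its middle: a narrow rectangle, 104 mm along x, 44 mm along y (the matching foot with a 4 mm margin). Flat top, no rim or recess. Origin: centre of the underside, so the top is 10 mm above the origin; the silhouette is centred on it. Lies on the bench, turned up to 0.5 rad.
- file: Bystander: loose flat file lying on the bench beyond the work, blade 200 x 24 mm, round red handle 24 mm diameter, 300 mm overall, under 25 mm high. Origin on its long axis, 40 mm from the handle's inner end (140 mm from the handle's outer end), at bench level; x points from handle to blade tip.
- rivet_tin: Bystander: loose open round steel tin holding rivets, 60 mm diameter, 42 mm high, standing amid the work. Origin: centre of its underside.
Mind the look-alikes: they are no part of the job. Leave any green or purple look-alike of the oval_board alone.

How it is judged:
At the end, for the whole second after the job is handed in: Each of the four supports rests upright (tilt under 0.1 rad), still, flat on the top of its own board, its centre within 12 mm of the outline's centre and, save for the round one, turned within 0.2 rad of the outline (square: any quarter turn; oval and pillow block: either way round) (horizontal distance between round_support and round_board below 0.012 m and z of round_support in the frame of round_board between 0.006 and 0.015 m and angle between each of round_support, square_support, oval_support, pillow_support's own z axis and vertical below 0.1 rad and linear speed of each of round_support, square_support, oval_support, pillow_support below 0.02 m/s and horizontal distance between square_support and square_board below 0.012 m and z of square_support in the frame of square_board between 0.006 and 0.015 m and (angle between the x axis of square_support and the x axis of square_board, either way round below 0.2 rad or angle between the x axis of square_support and the y axis of square_board, either way round below 0.2 rad) and horizontal distance between oval_support and oval_board below 0.012 m and z of oval_support in the frame of oval_board between 0.006 and 0.015 m and angle between the x axis of oval_support and the x axis of oval_board, either way round below 0.2 rad and horizontal distance between pillow_support and pillow_board below 0.012 m and z of pillow_support in the frame of pillow_board between 0.006 and 0.015 m and angle between the x axis of pillow_support and the x axis of pillow_board, either way round below 0.2 rad); the robot touches nothing.
It fails at once if the file is shifted by more than 25 mm or tipped (distance of file from where it was at the start of the episode above 0.025 m or angle between file's own z axis and vertical above 0.4 rad).
It fails at once if the tin of rivets is shifted by more than 25 mm or tipped (distance of rivet_tin from where it was at the start of the episode above 0.025 m or angle between rivet_tin's own z axis and vertical above 0.4 rad).
It fails at once if a support is dropped (falls freely by more than about 25 mm) ((linear speed of round_support above 0.7 m/s and contact force between the fingers and round_support below 0.05 N) or (linear speed of square_support above 0.7 m/s and contact force between the fingers and square_support below 0.05 N) or (linear speed of oval_support above 0.7 m/s and contact force between the fingers and oval_support below 0.05 N) or (linear speed of pillow_support above 0.7 m/s and contact force between the fingers and pillow_support below 0.05 N)).
It also fails if it takes over 102 s, if anything falls off the work surface, if the arm or the gripper's body presses on something with over 40 N, if the wrist force passes 120 N, or if a joint passes its speed limit or range.

## Working session

There is one attempt and no reset: what is moved stays moved. The work goes in short steps, Python scripts to look and compute and a shell command to move; the robot and the scene stay as the last step left them, time stands still between calls to the robot, and variables do not carry over. Pictures are saved under pics/ and viewed, at most 14 in all, crops included, and the job is handed in when it is done.

```bash
mkdir -p pics; ls
cat > h.py <<'E'
import numpy as np, cv2
from plant import observe, snapshot, boxes_of, trace
from scipy.spatial.transform import Rotation as R
def cam(p, st=None):
    """returns K, Rcw (cam->world), C"""
    f=240/np.tan(np.radians(p["fov_y"])/2)
    K=np.array([[f,0,p["cx"]],[0,f,p["cy"]],[0,0,1]])
    if "T_tool_cam" in p:
        T=np.eye(4);T[:3,:3]=R.from_euler('xyz',st["tcp_rot"]).as_matrix();T[:3,3]=st["tool_pos"]
        T=T@np.array(p["T_tool_cam"]);return K,T[:3,:3],T[:3,3]
    Rw=cv2.Rodrigues(np.array(p["rvec"],float))[0];return K,Rw.T,-Rw.T@np.array(p["tvec"],float).ravel()
def ground(p,uv,z,st=None):
    K,Rc,C=cam(p,st); uv=np.atleast_2d(uv).astype(float)
    d=(Rc@np.linalg.inv(K)@np.c_[uv,np.ones(len(uv))].T).T
    return (C+d*((z-C[2])/d[:,2])[:,None])[:,:2]
def save(p,n): cv2.imwrite(f"pics/{n}.png",p["image"][:,:,::-1])
N=["round_support","square_support","oval_support","pillow_support","round_board","square_board","oval_board","pillow_board","file","rivet_tin"]
def rect(p,mask,z,st=None):
    m=mask.astype(np.uint8); n,l,s,_=cv2.connectedComponentsWithStats(m)
    k=1+np.argmax(s[1:,4]); c=max(cv2.findContours((l==k).astype(np.uint8),0,1)[0],key=cv2.contourArea)[:,0]
    g=ground(p,c,z,st); (c0,wh,a)=cv2.minAreaRect((g*1000).astype(np.float32))
    if wh[0]<wh[1]: wh=wh[::-1];a+=90
    return np.round(np.array(c0),1),np.round(wh,1),round((np.radians(a)+np.pi/2)%np.pi-np.pi/2,3)
E
python3 - <<'E'
from h import *
o=observe();print(o)
for c in ["top","scene"]:
    p=snapshot(c);save(p,c);K,Rc,C=cam(p);print(c,K[0,0],C,Rc[:,2])
    if c=="top":
        for n in N:
            for t in trace(p,n):
                if t["score"]>.2 and t["pixels"].sum()>20: print(n,round(t["score"],2),np.round(t["uv"]),t["pixels"].sum(),*rect(p,t["pixels"],.01))
E
```

```text
pics
{'clock': 0.0, 'joint_positions': array([-1.35127679e+00,  1.81507848e-01,  1.60797714e+00, -5.03336761e-06,
        1.35378531e+00, -2.06287897e-01]), 'qvel': array([-0.00017092, -0.00069857,  0.00124903,  0.0005738 ,  0.00069435,
       -0.00012357]), 'joint_efforts': array([-1.74117220e-03, -4.33874452e+01, -3.41845465e+01,  7.01637799e-02,
        3.86259856e-02, -1.49019434e-04]), 'tool_pos': array([ 0.23741298, -0.52312978,  0.23784371]), 'tcp_rot': array([-3.13994957e+00, -3.38818725e-04,  4.25808245e-01]), 'contact_force': array([ 0.37783873, -0.93081207,  0.00692811]), 'torque': array([ 0.00225407,  0.00269669, -0.02353063]), 'grasp_force': 0.0, 'finger_gap': 0.08832618704404442}
top 622.8065957337562 [0.37596153 0.02466503 1.63229031] [ 0.090606   -0.00509034 -0.99587381]
round_support 0.91 [428. 292.] 644 [ 386.7 -275.8] [72.6 70.2] -0.018
square_support 0.85 [258. 189.] 515 [657.7 167.2] [62.5 60.1] -0.265
oval_support 0.97 [488. 246.] 438 [ 500.9 -433.9] [93.9 43.9] -0.801
pillow_support 0.88 [385. 193.] 476 [ 646. -171.] [93.2 37.6] -0.472
pillow_support 0.73 [323. 212.] 447 [605.   -5.3] [63.6 57.8] -0.003
round_board 0.7 [207. 289.] 1405 [400. 292.] [112.2  84.8] 0.352
square_board 0.9 [287. 260.] 1396 [467.1  91.1] [113.9  85. ] 0.106
oval_board 0.86 [142. 314.] 1461 [332.7 463.2] [113.   93.8] -0.003
oval_board 0.63 [201. 353.] 1509 [233.4 308.9] [118.7  86.7] -0.311
oval_board 0.61 [151. 247.] 1347 [509.3 442.6] [111.1  85. ] -0.169
oval_board 0.32 [322. 211.] 434 [603.6  -5.3] [61.  57.8] -0.003
pillow_board 0.89 [359. 256.] 1384 [481.5 -98.9] [112.6  85.4] -0.362
pillow_board 0.53 [286. 263.] 1369 [466.9  90.5] [113.7  83.9] 0.135
file 0.73 [300. 137.] 1032 [795.7  39. ] [298.1  28.9] 1.528
rivet_tin 0.59 [325. 210.] 469 [604.3  -5.9] [63.5 61.6] -0.792
scene 437.31349104625014 [ 1.27018065 -0.04233551  0.69519511] [-0.75176887  0.0669172  -0.6560226 ]
```

Run:
```python
import cv2
i=cv2.imread("pics/top.png")
cv2.imwrite("pics/topcrop.png",cv2.resize(i[110:400,100:530],None,fx=1.86,fy=1.86,interpolation=cv2.INTER_CUBIC))
```

```text
(no output)
```

View pics/topcrop.png

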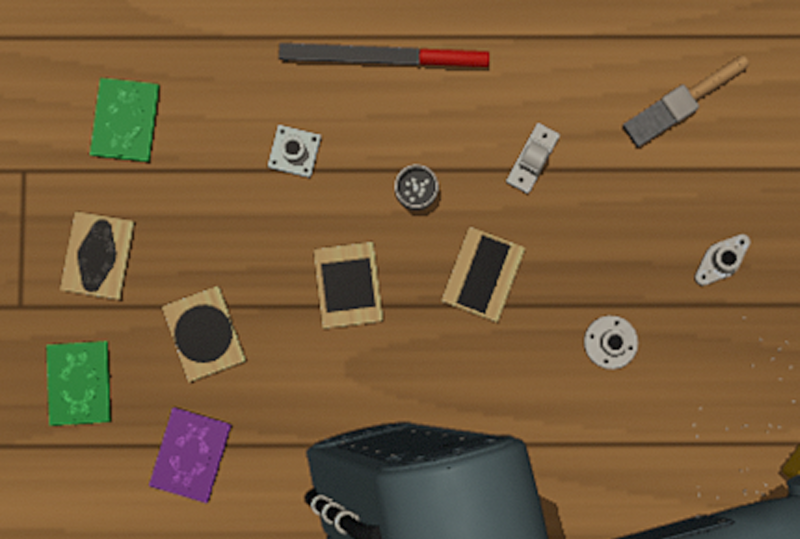

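Oval-board candidates (full-picture pixels) are plywood with a dark lozenge at (151,247), green at (142,314) and (166,174), and purple at (201,353). Only (151,247) is bare plywood with a dark outline, so it fits. I'll confirm it in a crop.

```bash
python3 - <<'E'
import cv2
i=cv2.imread("pics/top.png")
cv2.imwrite("pics/ovalb.png",cv2.resize(i[155:375,110:230],None,fx=2.7,fy=2.7,interpolation=cv2.INTER_CUBIC))
from h import *
p=snapshot("wrist");print(np.round(p["T_tool_cam"],3),p["fov_y"])
E
python3 -m creep '[[[0.03,0.01,0,0],[0.07,0.025,0,0],[0.115,0.04,0,0],[0.16,0.055,0,0],[0.2,0.07,-0.01,0],[0.235,0.08,-0.01,0],[0.255,0.086,-0.01,0],[0.264,0.089,-0.01,0],[0.264,0.089,-0.01,0],[0.264,0.089,-0.01,0]]]' 0.06 40
```

```text
[[-0.001 -0.956 -0.295  0.076]
 [ 1.    -0.001  0.001  0.   ]
 [-0.001 -0.295  0.956 -0.147]
 [ 0.     0.     0.     1.   ]] 58.99305306954927
clock: 1.9
tool_pos: [0.5006, -0.4353, 0.2288]
tcp_rot: [3.142, 0.0, 0.425]
contact_force: [-0.1, 0.4, -0.5]
finger_gap: 0.0601
grasp_force: 0.0
```

View pics/ovalb.png

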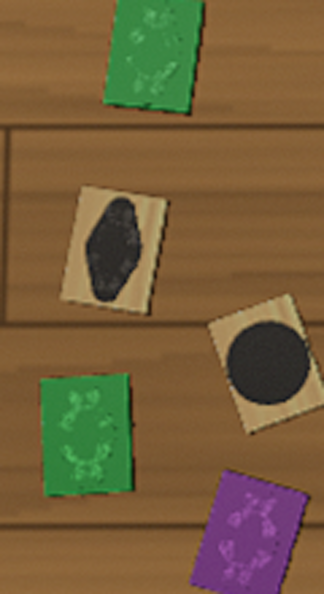

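The crop shows the plywood board with the dark lozenge at about (115,248), which is (151,247) in the full picture. The green and purple boards are look-alikes. Next I'll measure from the wrist.

```bash
cat >> h.py <<'E'
def look(name,fn=None,dark=False):
    """wrist look: foot rect at foot top, bore/silhouette centre"""
    st=observe();p=snapshot("wrist")
    if fn: save(p,fn)
    print("tcp",np.round(st["tool_pos"]*1000,1),"yaw",round(st["tcp_rot"][2],3))
    for t in trace(p,name)[:2]:
        m=t["pixels"]; print(name,round(t["score"],2),np.round(t["uv"]),m.sum(),"rect",*rect(p,m,.01,st))
        g=cv2.cvtColor(p["image"],cv2.COLOR_RGB2GRAY); h=cv2.convexHull(np.argwhere(m)[:,::-1].astype(np.int32))
        hm=np.zeros(m.shape,np.uint8);cv2.fillConvexPoly(hm,h,1);hm=cv2.erode(hm,np.ones((7,7)))
        d=(hm>0)&(g<70)
        if d.sum()>30:
            print("  dark at board top",*rect(p,d,.01,st),"| as bore z=.038",*rect(p,d,.038,st))
E
python3 -c "
from h import *
look('oval_support','w1')"
```

```text
tcp [ 500.6 -435.3  228.8] yaw 0.425
oval_support 0.61 [326. 202.] 4073 rect [ 500.4 -436.7] [91.2 48. ] -0.507
  dark at board top [ 494.2 -439.3] [22.7 22.7] 1.191 | as bore z=.038 [ 500.  -436.6] [21. 21.] 1.191
```

View pics/w1.png

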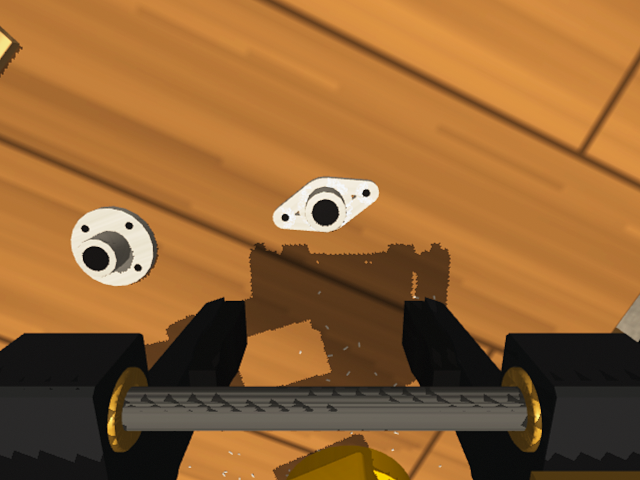

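The oval support is centred at (326,202), with bolt holes at (285,217) and (366,193). A bounding rectangle is ambiguous on a lozenge, so I'll take the angle from the bolt holes.

```bash
python3 -c "
from h import *
st=observe();p=snapshot('wrist')
g=ground(p,[[285,217],[366,193]],.01,st);d=g[1]-g[0];print(g,np.arctan2(d[1],d[0]),np.hypot(*d))
t=trace(p,'oval_support')[0];q=ground(p,np.argwhere(t['pixels'])[:,::-1],.01,st);w,v=np.linalg.eigh(np.cov(q.T));print(np.arctan(v[1,1]/v[0,1]))
p=snapshot('top')
t=trace(p,'oval_board')
for x in t: print(x['uv'],rect(p,x['pixels'],.01))
"
```

```text
[[ 0.47579336 -0.40885942]
 [ 0.5245007  -0.4648329 ]] -0.8546993999783595 0.0741986261940664Traceback (most recent call last):
  File "<string>", line 5, in <module>
    t=trace(p,'oval_support')[0];q=ground(p,np.argwhere(t['pixels'])[:,::-1],.01,st);w,v=np.linalg.eigh(np.cov(q.T));print(np.arctan(v[1,1]/v[0,1]))
      ~~~~~~~~~~~~~~~~~~~~~~~^^^
IndexError: list index out of range
```

```bash
python3 -m creep '[[[0,-0.0005,-0.02,0],[0,-0.001,-0.06,0],[0,-0.001,-0.1,0],[0,-0.001,-0.14,0],[0,-0.001,-0.175,0],[0,-0.001,-0.2,0],[0,-0.001,-0.21,0],[0,-0.001,-0.215,0],[0,-0.001,-0.215,0],[0,-0.001,-0.215,0]]]' 0.06 40
python3 -m creep '[[[0,0,0,0],[0,0,0,0],[0,0,0,0],[0,0,0,0],[0,0,0.005,0],[0,0,0.02,0],[0,0,0.05,0],[0,0,0.08,0],[0,0,0.1,0],[0,0,0.1,0]]]' 0.02 40
```

```text
clock: 3.35
tool_pos: [0.5021, -0.4364, 0.0149]
tcp_rot: [3.14, -0.001, 0.426]
contact_force: [-0.3, 0.5, 0.4]
finger_gap: 0.0603
grasp_force: 0.0
clock: 4.6
tool_pos: [0.5024, -0.4368, 0.1162]
tcp_rot: [3.138, -0.001, 0.426]
contact_force: [-0.3, 0.6, -1.3]
finger_gap: 0.0334
grasp_force: 40.0
```

```bash
python3 -m creep '[[[0,0.02,0.01,0.03],[0,0.06,0.02,0.1],[0,0.11,0.03,0.17],[0,0.17,0.03,0.24],[0,0.23,0.03,0.31],[0,0.29,0.03,0.38],[0,0.35,0.03,0.45],[0,0.41,0.03,0.52],[0,0.47,0.03,0.6],[0,0.53,0.03,0.685]]]'
python3 -m creep '[[[0,0.06,0,0],[0,0.12,0,0],[0,0.17,0,0],[0,0.21,0,0],[0,0.24,0,0],[0,0.255,0,0],[0,0.26,0,0],[0,0.26,0,0],[0,0.26,0,0],[0,0.26,0,0]]]'
python3 -c "
from h import *
look('oval_board','w2')
p=snapshot('top')
for x in trace(p,'oval_board'): print(x['uv'],rect(p,x['pixels'],.01))
"
```

```text
clock: 5.85
tool_pos: [0.5005, 0.0962, 0.1427]
tcp_rot: [-3.14, 0.001, 1.113]
contact_force: [1.2, 0.6, -1.8]
finger_gap: 0.0333
grasp_force: 40.0
clock: 7.1
tool_pos: [0.5018, 0.3536, 0.1438]
tcp_rot: [3.142, 0.0, 1.11]
contact_force: [0.1, -0.3, -0.9]
finger_gap: 0.033
grasp_force: 40.0
tcp [501.8 353.6 143.8] yaw 1.11
oval_board 0.93 [ 23. 448.] 2303 rect [195.1 295.1] [43.7 39.4] 1.096
  dark at board top [222.5 326. ] [75.2 34.4] 0.917 | as bore z=.038 [253.7 335.6] [67.7 30.9] 0.917
oval_board 0.9 [271.  97.] 25125 rect [508.5 442.4] [111.9  84.1] -0.168
  dark at board top [508.1 442.6] [98.1 55.5] 0.202 | as bore z=.038 [510.8 440.5] [88.3 50. ] 0.202
[166.1, 171.8] (array([702. , 407.5]), array([117.2,  90.2]), np.float64(-0.128))
[214.0, 342.2] (array([261.7, 271.5]), array([67.7, 36.2]), np.float64(0.418))
[130.5, 331.2] (array([293. , 492.5]), array([38.9, 28.3]), np.float64(0.024))
[147.4, 262.2] (array([466.4, 438.3]), array([32.9, 19.6]), np.float64(1.108))
[256.7, 194.1] (array([657.2, 167.3]), array([62.4, 61.4]), np.float64(-0.239))
```

View pics/w2.png

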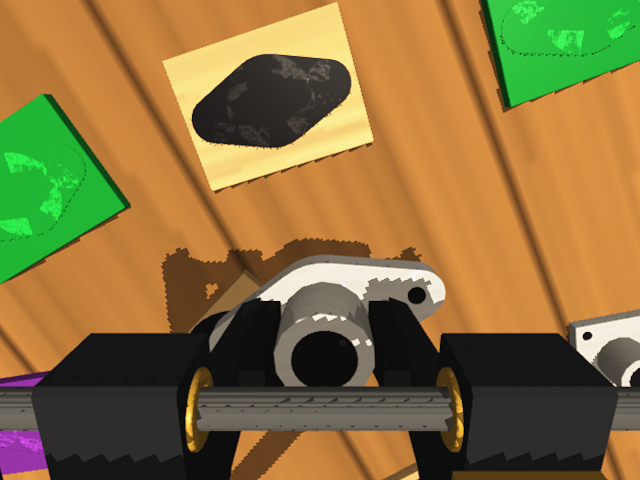

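The oval board (outline at (271,100)) is at (508,442.5) mm with yaw -0.168. The support is held level, with one bolt hole visible at (416,295), which I'll use to check the held angle.

```bash
python3 -c "
from h import *
st=observe();p=snapshot('wrist')
g=ground(p,[416,295],.139,st)[0]-st['tool_pos'][:2];print(g,np.arctan2(g[1],g[0]),np.hypot(*g))
b=ground(p,[324,359],.167,st)[0]-st['tool_pos'][:2];print('bore',b)
g-=b;print(np.arctan2(g[1],g[0]),np.hypot(*g))
"
```

```text
[ 0.03557055 -0.00832004] -0.2297717366087104 0.03653062902841147
bore [-0.00122353 -0.00195119]
-0.17139622150105766 0.037341210178442746
```

```bash
python3 -m creep '[[[0.002,0.02,0,0],[0.005,0.055,0,0],[0.007,0.08,-0.01,0],[0.0075,0.09,-0.04,0],[0.0075,0.091,-0.07,0],[0.0075,0.091,-0.095,0],[0.0075,0.091,-0.108,0],[0.0075,0.091,-0.113,0],[0.0075,0.091,-0.116,0],[0.0075,0.091,-0.117,0]]]'
```

```text
clock: 8.6
tool_pos: [0.5097, 0.4457, 0.0277]
tcp_rot: [3.141, -0.001, 1.111]
contact_force: [0.5, 0.2, -0.9]
finger_gap: 0.033
grasp_force: 40.0
```

```bash
python3 -m creep '[[[0,-0.001,-0.001,0],[0,-0.001,-0.002,0],[0,-0.001,-0.002,0],[0,-0.001,-0.0025,0],[0,-0.001,-0.0025,0],[0,-0.001,-0.0025,0],[0,-0.001,-0.0025,0],[0,-0.001,-0.0025,0],[0,-0.001,-0.0025,0],[0,-0.001,-0.0025,0]]]'
```

```text
clock: 9.85
tool_pos: [0.509, 0.4444, 0.0242]
tcp_rot: [-3.142, -0.0, 1.111]
contact_force: [-0.6, 0.4, -1.5]
finger_gap: 0.0334
grasp_force: 40.0
```

```bash
python3 -m creep '[[[0,0,0,0],[0,0,0,0],[0,0,0,0],[0,0,0.01,0],[0,0,0.04,0],[0,0,0.09,0],[0,0,0.14,0],[0.02,-0.04,0.18,0],[0.045,-0.085,0.2,0],[0.06,-0.11,0.2,0]]]' 0.06
python3 -c "
from h import *
look('oval_support','w3');look('oval_board')"
python3 -m creep '[[[0.01,-0.02,0,0],[0.03,-0.06,0,0],[0.055,-0.105,0,0],[0.075,-0.145,0,0],[0.085,-0.16,0,0],[0.089,-0.167,0,0],[0.089,-0.167,0,0],[0.089,-0.167,0,0],[0.089,-0.167,0,0],[0.089,-0.167,0,0]]]'
python3 -c "
from h import *
look('square_support','w4')"
```

```text
clock: 11.1
tool_pos: [0.5714, 0.3329, 0.2283]
tcp_rot: [3.137, -0.004, 1.11]
contact_force: [0.5, 0.3, -0.5]
finger_gap: 0.06
grasp_force: 0.0
tcp [571.4 332.9 228.3] yaw 1.11
oval_support 0.72 [191. 119.] 5017 rect [506.4 443.3] [93.6 49.2] -0.533
  dark at board top [496.8 447.8] [23.8 23.5] 0.447 | as bore z=.038 [505.  444.2] [22.  21.7] 0.447
tcp [571.1 331.6 225.9] yaw 1.107
oval_board 0.96 [ 32. 183.] 7631 rect [339.5 465.3] [104.9  85.1] 0.061
  dark at board top [387.3 468. ] [78.5  1.9] -1.512 | as bore z=.038 [404.  462.7] [72.5  1.8] -1.512
oval_board 0.8 [423.  50.] 14819 rect [701.7 407.4] [113.6  84.8] -0.117
clock: 12.55
tool_pos: [0.6578, 0.168, 0.2243]
tcp_rot: [3.142, -0.0, 1.112]
contact_force: [-0.4, 0.0, 0.6]
finger_gap: 0.0596
grasp_force: 0.0
tcp [657.8 168.  224.3] yaw 1.112
```

View pics/w3.png

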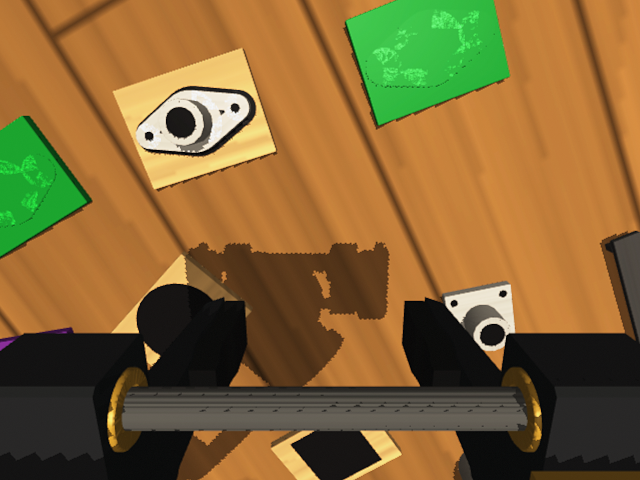

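View pics/w4.png

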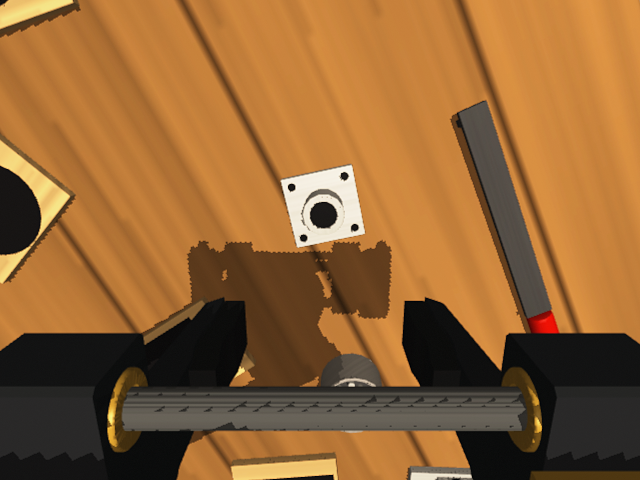

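The oval (191,119) sits inside its outline with an even dark margin. The square support is at (323,206), with bolt holes at (292,187), (345,176), (355,228) and (304,238) and its bore at (323,214). The tin is behind the screw at (350,375).

```bash
cat >> h.py <<'E'
def pts(uv,z):
    st=observe();p=snapshot("wrist");return ground(p,uv,z,st)*1000,st,p
E
python3 -c "
from h import *
g,st,p=pts([[292,187],[345,176],[355,228],[304,238]],.0)
g=ground(p,[[292,187],[345,176],[355,228],[304,238]],.010,st)*1000
c=g.mean(0);a=[(np.arctan2(*(g[(i+1)%4]-g[i])[::-1]))%(np.pi/2) for i in range(4)];print(c,np.round(a,3),'bore',ground(p,[323,214],.038,st)*1000,st['tool_pos'])
p=snapshot('top')
for n in ['round_board','square_board','pillow_board']:
  for t in trace(p,n)[:2]: print(n,np.round(t['uv']),*rect(p,t['pixels'],.01))
"
```

```text
[656.66829308 165.42516096] [1.315 1.315 1.311 1.319] bore [[656.35538621 166.64885844]] [0.65790026 0.1677013  0.22430736]
round_board [195. 281.] [416.1 323.8] [59.3 39.2] 0.32
square_board [287. 262.] [466.3  90.9] [116.2  86.5] 0.148
pillow_board [361. 256.] [482.6 -99.7] [117.7  88.3] -0.382
```

```bash
python3 -m creep '[[[-0.001,-0.001,-0.02,0],[-0.0015,-0.0015,-0.06,0],[-0.0015,-0.0015,-0.1,0],[-0.0015,-0.0015,-0.14,0],[-0.0015,-0.0015,-0.175,0],[-0.0015,-0.0015,-0.195,0],[-0.0015,-0.0015,-0.205,0],[-0.0015,-0.0015,-0.21,0],[-0.0015,-0.0015,-0.21,0],[-0.0015,-0.0015,-0.21,0]]]' 0.06
python3 -m creep '[[[0,0,0,0],[0,0,0,0],[0,0,0,0],[0,0,0,0],[0,0,0.005,0],[0,0,0.02,0],[0,0,0.05,0],[0,0,0.08,0],[0,0,0.1,0],[0,0,0.1,0]]]' 0.02 40
python3 -m creep '[[[-0.01,0,0.01,0.03],[-0.03,0,0.02,0.1],[-0.06,0,0.03,0.17],[-0.1,-0.01,0.03,0.24],[-0.14,-0.02,0.03,0.31],[-0.18,-0.02,0.03,0.37],[-0.21,-0.02,0.03,0.386],[-0.22,-0.02,0.03,0.386],[-0.22,-0.02,0.03,0.386],[-0.22,-0.02,0.03,0.386]]]'
python3 -c "
from h import *
look('square_board','w5')"
```

```text
clock: 14.15
tool_pos: [0.6574, 0.1659, 0.0155]
tcp_rot: [3.14, -0.001, 1.111]
contact_force: [0.9, 0.1, 0.4]
finger_gap: 0.06
grasp_force: 0.0
clock: 15.4
tool_pos: [0.658, 0.1659, 0.1168]
tcp_rot: [3.138, -0.002, 1.111]
contact_force: [0.1, -0.1, -1.1]
finger_gap: 0.033
grasp_force: 40.0
clock: 16.65
tool_pos: [0.4376, 0.1458, 0.1444]
tcp_rot: [3.141, -0.0, 1.497]
contact_force: [0.1, -0.5, -1.6]
finger_gap: 0.0331
grasp_force: 40.0
tcp [437.6 145.8 144.4] yaw 1.497
square_board 0.94 [424. 281.] 4407 rect [505.6  95.8] [86.7 32.8] -1.434
  dark at board top [495.1 100.1] [55.7  9.1] -1.44 | as bore z=.038 [489.9 112.2] [50.1  8.2] -1.44
```

View pics/w5.png

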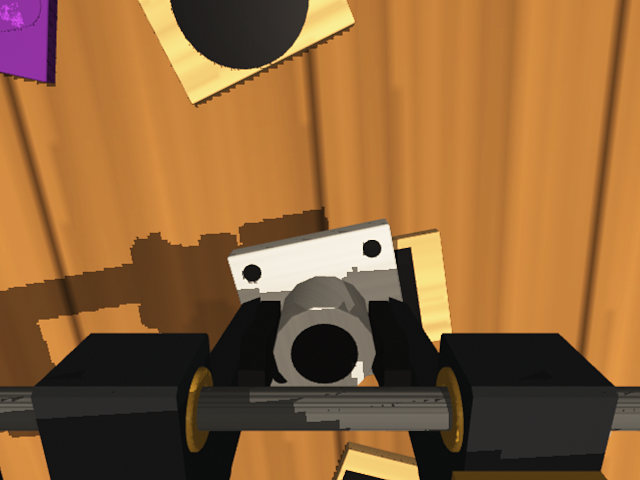

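The held square has bolt holes at (251,273) and (372,248) and its bore at (325,354). The board is mostly hidden behind it, so I'll back off to y≈0 to see the outline.

```bash
python3 -c "
from h import *
st=observe();p=snapshot('wrist')
g=ground(p,[[251,273],[372,248]],.139,st)*1000;d=g[1]-g[0];print(np.arctan2(d[1],d[0]),np.hypot(*d),'bore off',ground(p,[325,354],.167,st)*1000-st['tool_pos'][:2]*1000)
"
python3 -m creep '[[[0.005,-0.02,0,0],[0.01,-0.05,0,0],[0.02,-0.09,0,0],[0.025,-0.125,0,0],[0.03,-0.14,0,0],[0.03,-0.146,0,0],[0.03,-0.146,0,0],[0.03,-0.146,0,0],[0.03,-0.146,0,0],[0.03,-0.146,0,0]]]'
python3 -c "
from h import *
look('square_board','w6')"
```

```text
0.13937158279471384 47.145231629611025 bore off [[-0.08993243 -0.61819768]]
clock: 18.05
tool_pos: [0.4665, 0.0003, 0.1443]
tcp_rot: [3.142, -0.0, 1.498]
contact_force: [0.3, -0.4, -1.7]
finger_gap: 0.033
grasp_force: 40.0
tcp [4.665e+02 3.000e-01 1.443e+02] yaw 1.498
square_board 0.6 [314.  86.] 26035 rect [466.1  90. ] [113.1  85.2] 0.117
  dark at board top [465.6  90.1] [69.7 69.6] -1.45 | as bore z=.038 [466.2  88.7] [62.8 62.6] -1.45
```

```bash
python3 -m creep '[[[0,0.02,0,0],[0,0.055,0,-0.02],[-0.0005,0.08,-0.01,-0.02],[-0.0005,0.089,-0.04,-0.02],[-0.0005,0.09,-0.07,-0.02],[-0.0005,0.09,-0.095,-0.02],[-0.0005,0.09,-0.108,-0.02],[-0.0005,0.09,-0.114,-0.02],[-0.0005,0.09,-0.117,-0.02],[-0.0005,0.09,-0.1175,-0.02]]]'
python3 -m creep '[[[0,0,-0.001,0],[0,0,-0.0015,0],[0,0,-0.0015,0],[0,0,-0.0015,0],[0,0,-0.0015,0],[0,0,-0.0015,0],[0,0,-0.0015,0],[0,0,-0.0015,0],[0,0,-0.0015,0],[0,0,-0.0015,0]]]'
```

```text
clock: 19.4
tool_pos: [0.4665, 0.0898, 0.0272]
tcp_rot: [3.141, -0.0, 1.477]
contact_force: [0.1, 0.5, -1.5]
finger_gap: 0.0331
grasp_force: 40.0
clock: 20.65
tool_pos: [0.466, 0.0898, 0.0252]
tcp_rot: [3.142, 0.0, 1.477]
contact_force: [-0.5, -0.4, -1.1]
finger_gap: 0.0329
grasp_force: 40.0
```

```bash
python3 -m creep '[[[0,0,0,0],[0,0,0,0],[0,0,0,0],[0,0,0.01,0],[0,0,0.04,0],[0,0,0.09,0.1],[0,0,0.14,0.25],[0.01,-0.02,0.18,0.4],[0.03,-0.05,0.195,0.55],[0.05,-0.08,0.195,0.7]]]' 0.06
python3 -m creep '[[[0.02,-0.03,0,0.1],[0.045,-0.07,0,0.2],[0.075,-0.11,0,0.3],[0.105,-0.15,0,0.4],[0.12,-0.17,0,0.49],[0.13,-0.181,0,0.49],[0.13,-0.181,0,0.49],[0.13,-0.181,0,0.49],[0.13,-0.181,0,0.49],[0.13,-0.181,0,0.49]]]'
python3 -c "
from h import *
look('pillow_support','w7');look('square_support')"
```

```text
clock: 21.9
tool_pos: [0.5176, 0.009, 0.2232]
tcp_rot: [3.138, 0.004, 2.182]
contact_force: [0.5, 1.2, -0.0]
finger_gap: 0.0596
grasp_force: 0.0
clock: 23.15
tool_pos: [0.6459, -0.1705, 0.2205]
tcp_rot: [3.142, 0.0, 2.667]
contact_force: [-0.1, 0.3, 0.1]
finger_gap: 0.0603
grasp_force: 0.0
tcp [ 645.9 -170.5  220.5] yaw 2.667
pillow_support 0.81 [322. 203.] 4733 rect [ 645.5 -171.4] [97.6 37.4] -0.503
  dark at board top [ 614.3 -154.6] [5.8 5.8] 1.095 | as bore z=.038 [ 611.5 -153.1] [5.4 5.3] 1.095
tcp [ 646.  -170.8  220.4] yaw 2.667
```

View pics/w7.png

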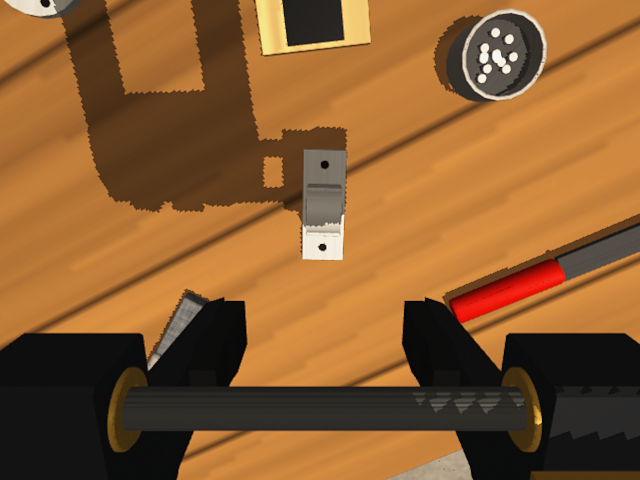

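The pillow block is at (323,205), with holes at (325,165) and (322,247) giving an axis of about -0.50 rad. The tin (503,55) and the file are clear of the fingers.

```bash
python3 -m creep '[[[-0.0005,-0.001,-0.02,-0.01],[-0.0005,-0.001,-0.06,-0.03],[-0.0005,-0.001,-0.1,-0.03],[-0.0005,-0.001,-0.14,-0.03],[-0.0005,-0.001,-0.175,-0.03],[-0.0005,-0.001,-0.193,-0.03],[-0.0005,-0.001,-0.202,-0.03],[-0.0005,-0.001,-0.206,-0.03],[-0.0005,-0.001,-0.206,-0.03],[-0.0005,-0.001,-0.206,-0.03]]]' 0.06
python3 -m creep '[[[0,0,0,0],[0,0,0,0],[0,0,0,0],[0,0,0,0],[0,0,0.005,0],[0,0,0.02,0],[0,0,0.05,0],[0,0,0.08,0],[0,0,0.1,0],[0,0,0.1,0]]]' 0.015 40
python3 -m creep '[[[-0.01,0,0.01,0.01],[-0.03,0,0.02,0.05],[-0.05,0,0.03,0.1],[-0.065,0.01,0.03,0.14],[-0.075,0.02,0.03,0.14],[-0.08,0.025,0.03,0.14],[-0.08,0.028,0.03,0.14],[-0.08,0.028,0.03,0.14],[-0.08,0.028,0.03,0.14],[-0.08,0.028,0.03,0.14]]]'
python3 -c "
from h import *
look('pillow_board','w8');look('pillow_support');look('square_board');look('square_support')"
```

```text
clock: 24.6
tool_pos: [0.6464, -0.1725, 0.0155]
tcp_rot: [3.141, 0.002, 2.637]
contact_force: [0.4, -0.7, 0.2]
finger_gap: 0.0604
grasp_force: 0.0
clock: 25.85
tool_pos: [0.6468, -0.1728, 0.1167]
tcp_rot: [3.141, 0.004, 2.637]
contact_force: [-0.2, 0.4, -3.5]
finger_gap: 0.028
grasp_force: 40.0
clock: 27.1
tool_pos: [0.5657, -0.1444, 0.1441]
tcp_rot: [-3.142, 0.0, 2.777]
contact_force: [-0.5, -0.2, -2.5]
finger_gap: 0.0273
grasp_force: 40.0
tcp [ 565.7 -144.4  144.1] yaw 2.777
pillow_board 0.55 [343.  85.] 23162 rect [ 486.2 -101.4] [100.7  84.5] -0.366
  dark at board top [ 483.9 -100.9] [96.1 43.6] -0.366 | as bore z=.038 [ 484.9 -102.6] [86.5 39.2] -0.366
pillow_board 0.38 [547. 209.] 9989 rect [609.1   1.2] [87.  67.4] 0.902
  dark at board top [621.8  16.3] [59.  39.6] -0.779 | as bore z=.038 [609.   3.] [53.1 35.6] -0.779
tcp [ 565.6 -144.3  144.1] yaw 2.777
pillow_support 0.9 [324. 283.] 18039 rect [ 611.9 -162.5] [152.9  68.2] -0.366
  dark at board top [ 564.  -144.4] [12.3 12. ] 1.205 | as bore z=.038 [ 557.  -141.7] [11.1 10.8] 1.205
tcp [ 565.5 -144.3  144.2] yaw 2.777
square_board 0.78 [608.  28.] 2638 rect [509.2  60.4] [36.  32.8] -0.15
  dark at board top [501.7  67.1] [20.8  9.5] 1.205 | as bore z=.038 [501.   48.7] [18.7  8.6] 1.205
tcp [ 565.5 -144.2  144.2] yaw 2.777
square_support 0.68 [620.   1.] 134 rect [499.8  69.4] [13.1  4.2] 1.205
```

View pics/w8.png

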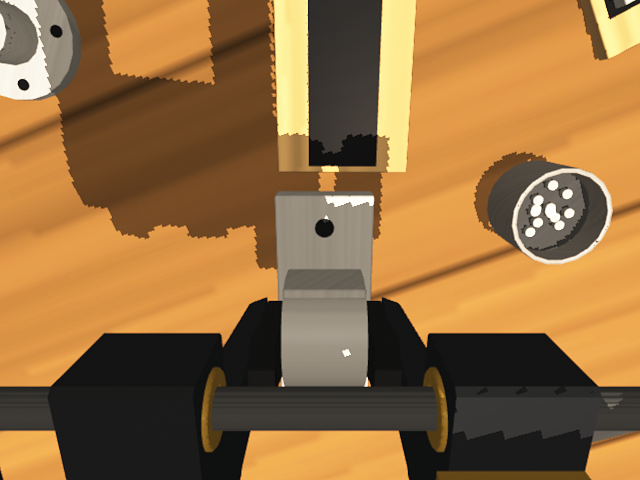

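```bash
python3 -c "
from h import *
st=observe();p=snapshot('wrist');y=st['tcp_rot'][2]
g=ground(p,[[325,193],[325,228],[276,200],[374,200]],.139,st)*1000-st['tool_pos'][:2]*1000
print(g@np.array([[np.cos(y),-np.sin(y)],[np.sin(y),np.cos(y)]]))
"
```

```text
[[ 48.85565708   0.12384146]
 [ 35.75651127   0.13100549]
 [ 46.30614562  17.93952424]
 [ 46.26918718 -17.68678166]]
```

```bash
python3 -m creep '[[[-0.02,0.01,0,0],[-0.05,0.026,0,0],[-0.074,0.039,-0.01,0],[-0.083,0.044,-0.04,0],[-0.084,0.0445,-0.07,0],[-0.084,0.0445,-0.095,0],[-0.084,0.0445,-0.108,0],[-0.084,0.0445,-0.114,0],[-0.084,0.0445,-0.117,0],[-0.084,0.0445,-0.117,0]]]'
python3 -m creep '[[[0,0,-0.001,0],[0,0,-0.0015,0],[0,0,-0.002,0],[0,0,-0.002,0],[0,0,-0.002,0],[0,0,-0.002,0],[0,0,-0.002,0],[0,0,-0.002,0],[0,0,-0.002,0],[0,0,-0.002,0]]]'
```

```text
clock: 28.8
tool_pos: [0.482, -0.0999, 0.0277]
tcp_rot: [-3.142, 0.001, 2.777]
contact_force: [0.5, 0.1, -1.0]
finger_gap: 0.0276
grasp_force: 40.0
clock: 30.05
tool_pos: [0.4815, -0.0996, 0.0252]
tcp_rot: [-3.142, -0.0, 2.777]
contact_force: [-0.0, 0.6, -1.7]
finger_gap: 0.0277
grasp_force: 40.0
```

```bash
python3 -m creep '[[[0,0,0,0],[0,0,0,0],[0,0,0,0],[0,0,0.01,0],[0,0,0.04,0],[0,0,0.09,-0.1],[0,0,0.14,-0.25],[-0.005,-0.02,0.18,-0.4],[-0.02,-0.05,0.195,-0.5],[-0.04,-0.08,0.195,-0.6]]]' 0.06
python3 -m creep '[[[-0.02,-0.04,0,-0.1],[-0.04,-0.07,0,-0.2],[-0.05,-0.09,0,-0.3],[-0.0545,-0.096,0,-0.4],[-0.0545,-0.096,0,-0.5],[-0.0545,-0.096,0,-0.6],[-0.0545,-0.096,0,-0.6],[-0.0545,-0.096,0,-0.6],[-0.0545,-0.096,0,-0.6],[-0.0545,-0.096,0,-0.6]]]'
python3 -c "
from h import *
look('round_support','w9');look('pillow_support');look('pillow_board')"
```

```text
clock: 31.3
tool_pos: [0.4422, -0.1809, 0.223]
tcp_rot: [3.14, 0.005, 2.175]
contact_force: [0.3, 0.7, -0.9]
finger_gap: 0.06
grasp_force: 0.0
clock: 32.55
tool_pos: [0.387, -0.2756, 0.2203]
tcp_rot: [-3.142, -0.0, 1.577]
contact_force: [0.0, -0.1, 0.4]
finger_gap: 0.06
grasp_force: 0.0
tcp [ 387.  -275.6  220.3] yaw 1.577
round_support 0.67 [322. 209.] 5746 rect [ 385.  -277.5] [73.7 73.6] 0.487
  dark at board top [ 384.5 -284.7] [23.  21.6] -1.565 | as bore z=.038 [ 384.7 -278. ] [21.2 20. ] -1.565
tcp [ 387.  -275.6  220.2] yaw 1.577
pillow_support 0.62 [490.   7.] 854 rect [ 504.8 -125.7] [49.4 14.8] 0.005
  dark at board top [ 497.4 -122.8] [24.3  0.8] -0.371 | as bore z=.038 [ 488.7 -128.8] [22.4  0.7] -0.371
tcp [ 387.  -275.6  220.2] yaw 1.577
pillow_board 0.73 [454.  24.] 4529 rect [ 473.6 -139.1] [119.9  41.4] 0.005
  dark at board top [ 496.2 -125.3] [56.   6.7] -0.358 | as bore z=.038 [ 487.6 -131.1] [51.6  6.2] -0.358
```

View pics/w9.png

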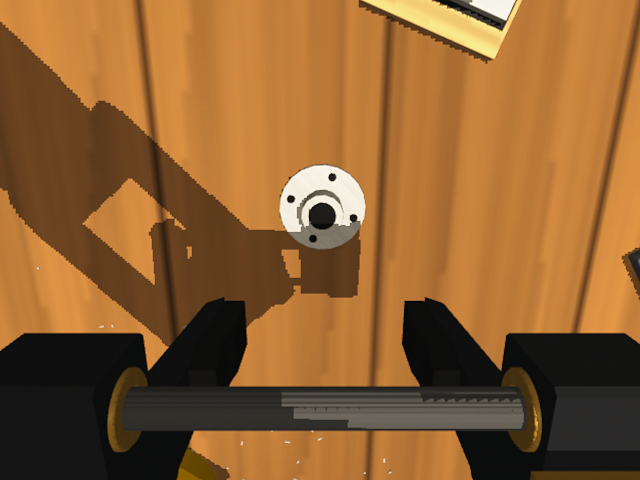

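The round support is at (322,207), with its disc centre and bore agreeing on (384.9,-277.7) mm.

```bash
python3 -m creep '[[[-0.001,-0.001,-0.02,0],[-0.002,-0.002,-0.06,0],[-0.002,-0.002,-0.1,0],[-0.002,-0.002,-0.14,0],[-0.002,-0.002,-0.175,0],[-0.002,-0.002,-0.193,0],[-0.002,-0.002,-0.202,0],[-0.002,-0.002,-0.206,0],[-0.002,-0.002,-0.206,0],[-0.002,-0.002,-0.206,0]]]' 0.06
python3 -m creep '[[[0,0,0,0],[0,0,0,0],[0,0,0,0],[0,0,0,0],[0,0,0.005,0],[0,0,0.02,0],[0,0,0.05,0],[0,0,0.08,0],[0,0,0.11,0],[0,0,0.13,0]]]' 0.02 40
python3 -m creep '[[[0.005,0.02,0,0],[0.01,0.06,0,0],[0.015,0.11,0,0],[0.015,0.17,0,0],[0.015,0.23,0,0],[0.015,0.29,0,0],[0.015,0.35,0,0],[0.015,0.4,0,0],[0.015,0.44,0,0],[0.015,0.465,0,0]]]'
python3 -m creep '[[[0,0.01,0,0],[0,0.012,0,0],[0,0.012,0,0],[0,0.012,0,0],[0,0.012,0,0],[0,0.012,0,0],[0,0.012,0,0],[0,0.012,0,0],[0,0.012,0,0],[0,0.012,0,0]]]'
python3 -c "
from h import *
look('round_board','w10');look('round_support')"
```

```text
clock: 34.1
tool_pos: [0.3855, -0.2782, 0.015]
tcp_rot: [3.141, 0.001, 1.577]
contact_force: [-1.2, 0.4, 0.8]
finger_gap: 0.0601
grasp_force: 0.0
clock: 35.35
tool_pos: [0.3854, -0.2781, 0.1467]
tcp_rot: [3.14, 0.002, 1.577]
contact_force: [0.1, -0.5, -1.1]
finger_gap: 0.0327
grasp_force: 40.0
clock: 36.6
tool_pos: [0.3978, 0.1899, 0.1432]
tcp_rot: [-3.14, -0.0, 1.579]
contact_force: [-0.8, -0.4, -0.9]
finger_gap: 0.0331
grasp_force: 40.0
clock: 37.85
tool_pos: [0.4, 0.1994, 0.1442]
tcp_rot: [-3.142, -0.0, 1.577]
contact_force: [-0.6, -0.0, -0.5]
finger_gap: 0.033
grasp_force: 40.0
tcp [400.  199.4 144.2] yaw 1.577
round_board 0.84 [324.  83.] 25573 rect [398.7 291.5] [112.9  84.7] 0.354
  dark at board top [398.5 291.6] [81.2 80.5] 0.357 | as bore z=.038 [398.5 290. ] [73.1 72.5] 0.357
tcp [400.  199.4 144.2] yaw 1.577
round_support 0.59 [324. 293.] 20073 rect [397.2 137.4] [139.7 128.8] 1.089
  dark at board top [400.1 101.2] [49.9 49.8] 0.005 | as bore z=.038 [400.  118.6] [44.9 44.8] 0.005
```

View pics/w10.png

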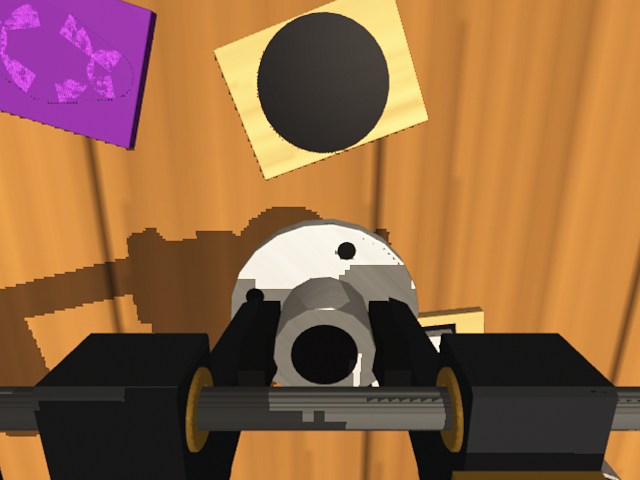

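The round outline is at (324,83), or (398.6,291.5) mm, and the support is held level with its bore at (325,354), so it's centred in the grip.

```bash
python3 -m creep '[[[0,0.02,0,0],[-0.001,0.055,0,0],[-0.0015,0.082,-0.01,0],[-0.0015,0.0915,-0.04,0],[-0.0015,0.0925,-0.07,0],[-0.0015,0.0925,-0.095,0],[-0.0015,0.0925,-0.108,0],[-0.0015,0.0925,-0.114,0],[-0.0015,0.0925,-0.117,0],[-0.0015,0.0925,-0.117,0]]]'
python3 -m creep '[[[0,0,-0.001,0],[0,0,-0.0015,0],[0,0,-0.002,0],[0,0,-0.0025,0],[0,0,-0.0025,0],[0,0,-0.0025,0],[0,0,-0.0025,0],[0,0,-0.0025,0],[0,0,-0.0025,0],[0,0,-0.0025,0]]]'
python3 -m creep '[[[0,0,0,0],[0,0,0,0],[0,0,0,0],[0,0,0.01,0],[0,0,0.04,0],[0,0,0.09,0],[0,0,0.14,0],[0,-0.02,0.18,0],[0,-0.06,0.195,0],[0,-0.1,0.195,0]]]' 0.06
python3 -m creep '[[[0,-0.05,0,0],[0,-0.1,0,0],[0,-0.15,0,0],[0,-0.2,0,0],[0,-0.26,0,0],[0,-0.32,0,0],[0,-0.38,0,0],[0,-0.41,0,0],[0,-0.42,0,0],[0,-0.42,0,0]]]'
python3 -c "
from h import *
p=snapshot('top');save(p,'t2')
cv2.imwrite('pics/t2c.png',cv2.resize(p['image'][180:360,110:410,::-1],None,fx=2.6,fy=2.6,interpolation=cv2.INTER_CUBIC))
for n in ['round','square','oval','pillow']:
  for t in trace(p,n+'_support')[:1]: print(n,np.round(t['uv']),*rect(p,t['pixels'],.02))
"
```

```text
clock: 39.3
tool_pos: [0.399, 0.292, 0.0277]
tcp_rot: [3.141, -0.0, 1.577]
contact_force: [-0.6, 0.8, -1.2]
finger_gap: 0.0332
grasp_force: 40.0
clock: 40.55
tool_pos: [0.3986, 0.2918, 0.0247]
tcp_rot: [3.142, -0.0, 1.577]
contact_force: [0.1, 0.4, -1.5]
finger_gap: 0.033
grasp_force: 40.0
clock: 41.8
tool_pos: [0.3994, 0.1912, 0.2223]
tcp_rot: [3.137, -0.001, 1.578]
contact_force: [0.7, -0.2, -1.0]
finger_gap: 0.06
grasp_force: 0.0
clock: 43.05
tool_pos: [0.3984, -0.2278, 0.2199]
tcp_rot: [-3.142, -0.0, 1.576]
contact_force: [-0.1, 1.4, -1.1]
finger_gap: 0.0599
grasp_force: 0.0
round [208. 288.] [398.9 291.2] [72.2 69.6] 0.01
square [286. 264.] [466.8  91.4] [62.1 61.9] 0.123
oval [156. 245.] [509.4 441.6] [90.9 41.5] 0.019
pillow [361. 258.] [483.  -99.2] [95.9 37.1] -0.377
```

View pics/t2c.png

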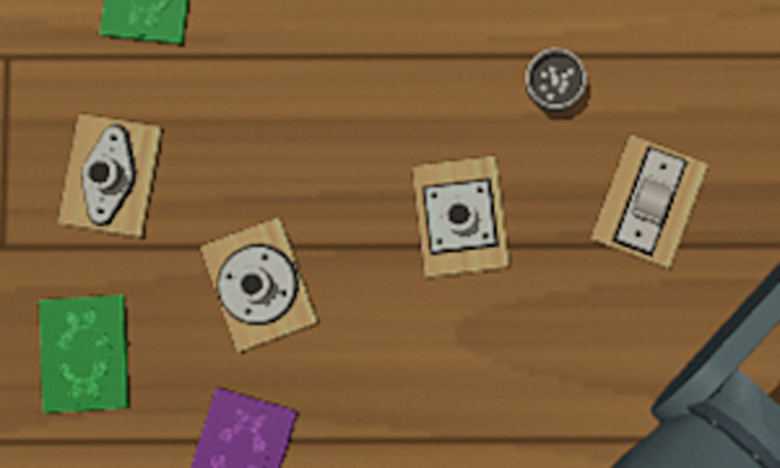

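All four supports sit centred in their outlines: oval (108,175), round (258,285), square (461,216) and pillow (651,201) in the crop. The measured centres agree with the boards to 1–2 mm, and the tin is where it started, so I'm handing in.

```bash
python3 -c "
from plant import hand_in
print(hand_in())"
```

```text
the job is handed in; nothing more can be done
None
```

All four supports rest upright on their matching boards, within about 2 mm of centre by the overhead camera, with the file and tin left alone, and the job was handed in at about 43 s; no verdict came back.

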